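# Probe the lamp board's three test points with the pen tester

## Robot

A 6-joint arm with a two-finger parallel gripper is mounted at the origin on a cart in front of the work surface, level with it; the furniture and walls round the work are solid. World frame = base frame: x ahead of the robot, y to its left, z up, the work surface at z = 0. Lengths are in mm, angles in rad, forces in N, time in s.
With the tool pointing down it reaches from about 325 to 750 mm from the base axis. Payload 7.6 kg.
Tool frame: the origin (TCP) lies at the centre of the arm's flange, where the gripper is bolted on; the fingertips stand 173 mm ahead of it and the grasp point (between the pads) lies 155 mm ahead of it (arm.finger_overhang is the distance from the TCP to the fingertips, in mm); z points along the fingers, y is the direction in which the jaws open and shut (so a half turn about z gives the same grasp; the last joint's range is limited). The gripper opens to 85 mm and grips with 20 to 120 N. Pads are 22 mm wide; open, the fingers measure 114 mm over their backs; the gripper's body (76 mm by 85 mm) begins 54 mm behind the grasp point. The pads swing forward as they close: fully open they stand 13 mm farther back than shut.
Start: joints at [1.224, 0.052, 1.401, -0, 1.689, -0.07], TCP at [143.449, 505.026, 404.723] pointing down, gripper open.
Joint ranges: [-2.9, 2.9], [-0.91, 2.17], [0.12, 2.37], [-1.06, 4.2], [0.26, 2.73], [-2.93, 2.93]. Speed limits (rad/s): [2.57, 2.57, 3.01, 3.14, 3.14, 3.14].

## Interface

Orientations are given as a unit quaternion [w, x, y, z].
In Python, from cell import arm gives the robot as it stands.
- The arm moves only by the shell command python3 -m crank 'ROWS' [FORCE]. ROWS is text: rows parted by semicolons, each of 7 numbers parted by spaces: the shift along the tool's x, y, z in mm, then the turn, a rotation vector about the tool's x, y, z in degrees, then the gripper's target within -1 to 1 (shut at 1, half-way at 0, fully open at -1). A call has 1 to 12 rows; each row shifts and turns the commanded pose from where the row before left it, along the tool's axes as they then stand; what a row does not reach is not made up. A row lasts 1/8 s, in which the tool goes at most 62.5 mm and 10.7 degrees, less where a joint would pass 70% of its speed; a pose out of reach is approached as far as the arm can. A call with a gripper value outside its range is refused whole. The fingers move at their own pace and stop on an object; FORCE is the grip in N (left out, the last holds). Time passes only in rows, so rows that do not move let the fingers close. It gives the time, the measured TCP pose, the force and the opening at its end, in the units of the state.
- arm.sense(): the state, without advancing time (a new reading comes with each control period).
- arm.snapshot(name): name is "scene" or "top" or "wrist"; returns (picture, depth): 420x560x3 uint8, red, green, blue; 420x560 float32, mm along the optical axis (not along the pixel's ray), 0 where there is no reading.
- arm.calibration(name): a dict with "fov_y" (degrees; the focal length in pixels is half the picture's height over the tangent of half this angle, whatever the lens; pixels are square), "cx", "cy" (the principal point, pixels), "camera_from_world" (4x4, takes a point from world to camera coordinates); the wrist camera has in their place "hand_eye" (4x4, takes a point from camera to tool coordinates, whose origin is the TCP and whose axes are the flange's). Camera axes: x right, y up, looking along -z (the intrinsics and any distortion apply to the point x, -y, -z); pixel columns grow to the right and rows downward; lengths in mm; the calibration is good to about 2 mm. A picture is of the moment at which its call begins: read the wrist's pose just before it. calibration takes no time and is no camera call.
- arm.close_job(): hands the job in, once; it reports no verdict.
Trained networks look in the newest picture that a camera, given by its name, has taken for a name from the list of things; names that differ only in an ending like _2 or _b are one class to them, and where a whole thing is asked for, a point or a joint stands for the part that bears it (a point fixed in the world has none). Each returns a list of dicts, best first, with "confidence" (0 to 1); they miss things now and then, are a little off and sometimes report something else, mostly with a low value. They report only what shows in the picture. A call takes as long as a camera call. They do not tell look-alikes from the thing itself.
- arm.recognise(camera, thing): "centre" ([x, y, z] in mm, in the coordinates of the camera as it stood for that picture, good to about 4 mm: the middle of the surface that is visible of it).
The state is a dict: "time": time; "joints": joint angles; "joint_vel": joint speeds; "tau": joint torques, N m; "eef_pos": TCP position; "tcp_rot": TCP orientation; "contact_force": force on the tool from outside, world axes, zero at the start; "ft_torque": the same for the moment, N m; "width": finger opening in mm.
Only numpy, scipy, OpenCV 4.12 (cv2) and the standard library are available. Lean on these libraries where they do the work, as an engineer would, in place of code of your own. Each camera call takes 0.05 s, during which the arm holds its last target.

## Task

Check the lamp's driver board: take the orange pen tester from its fork stand, hold it upright and touch its needle to the gold test point with the red washer, then the yellow one, then the blue one. At each point press gently, so that the sprung needle gives a little but does not reach its stop, and keep it there for about half a second. Then hang the pen back in the fork, collar resting on the prongs, let go, and leave the spool, the tape roll and the tweezers where they are.

Things in the scene. Friction and masses are not known exactly. Their poses are not given: they have to be found in the camera images.
- pen_grip (a point): centre of the round orange grip (18 mm diameter, fine black rings) of the upright pen tester; the grip reaches 34 mm below this point and, with a 4 mm black cap, 36 mm above it. z runs up the pen; it is round, so yaw does not matter. Below the grip: black collar (40 mm diameter, 6 mm thick), 14 mm shaft, steel needle. Pen about 68 g, 142 mm long.
- pen_collar (a point): centre of the underside of the pen's black collar, 40 mm below pen_grip, on the pen's axis; this face rests on the fork
- needle_point (a point): point of the pen's steel needle (4 mm thick, round end), 62 mm below the collar's underside and 102 mm below pen_grip while the needle is fully out; the needle sticks 22 mm out of the pen
- needle (a joint): how far the sprung needle is pushed into the pen: 0 = fully out, 0.008 m = at its stop. It starts to give at about 1.4 N and needs about 4.2 N at the stop; beyond it the pen is rigid.
- red_pad (a point): gold test point in the middle of the red washer on the lamp driver board: a flat gold disc of 16 mm diameter standing 3.5 mm proud of a red plastic washer of 25 mm diameter. This point is the centre of the disc's top face, about 22 mm above the desk. Its place on the board changes between runs. Fixed.
- yellow_pad (a point): gold test point in the middle of the yellow washer on the lamp driver board: a flat gold disc of 16 mm diameter standing 3.5 mm proud of a yellow plastic washer of 25 mm diameter. This point is the centre of the disc's top face, about 22 mm above the desk. Its place on the board changes between runs. Fixed.
- blue_pad (a point): gold test point in the middle of the blue washer on the lamp driver board: a flat gold disc of 16 mm diameter standing 3.5 mm proud of a blue plastic washer of 25 mm diameter. This point is the centre of the disc's top face, about 22 mm above the desk. Its place on the board changes between runs. Fixed.
- board: green lamp driver board on a black plate 96 x 136 mm (x by y at yaw 0), fixed; origin: centre of the plate's underside, on the desk. Green face 14.5 mm above the desk; parts on the far (+x) edge reach 27 mm, none elsewhere is higher than the test points. Test points at (-14, -38), (14, 0), (-14, 38) mm in its frame, in changing order.
- seat (a point): middle of the fork at the top of its prongs, 85 mm above the desk: the pen is home with pen_collar here. x points from the fork's open mouth to its closed end. Fixed metal stand; two prongs 20 mm wide, 6 mm thick, 24 mm gap, closed 14 mm behind this point (+x), open 34 mm in front (-x). The post, 30 to 42 mm behind, ends level with the prongs; nothing stands higher. Base 110 x 80 x 10 mm.
- red_spool_mid (a point): bystander: small thread spool, red thread, wooden-coloured ends, 25 mm diameter, 34 mm tall, standing on the desk; point at its centre
- tape_mid (a point): bystander: tan roll of tape lying flat, 52 mm diameter, 16 mm tall; point at its centre
- tweezers_b_mid (a point): bystander: steel tweezers lying flat, 105 x 10 x 8 mm, long along its x; point at its centre
Mind the look-alikes: they are no part of the job. Of the things shaped like the part that bears pen_grip, the black one is meant.

How it is judged:
By the outcome, as a careful person would: the job done as asked, in the order asked, and still so for the second after the job is handed in, with the robot touching nothing.
It also fails if it takes over 61 s, if anything falls off the work surface, if the arm or the gripper's body presses on something with over 40 N, if the wrist force passes 120 N, or if a joint passes its speed limit or range.

## Working session

There is one attempt and no reset: what is moved stays moved. The work goes in short steps, Python scripts to look and compute and a shell command to move; the robot and the scene stay as the last step left them, time stands still between calls to the robot, and variables do not carry over. Pictures are saved under pics/ and viewed, and the job is handed in when it is done.

```bash
ls; mkdir -p pics; cat > h.py <<'E'
from cell import arm
import numpy as np, cv2
def snap(n,f):
    s=arm.sense(); p,d=arm.snapshot(n); cv2.imwrite('pics/'+f,cv2.cvtColor(p,cv2.COLOR_RGB2BGR)); np.save('pics/'+f+'.npy',d); return p,d,s
def K(n):
    c=arm.calibration(n); f=210/np.tan(np.radians(c['fov_y'])/2); return f,c['cx'],c['cy'],c
def T(s):
    from scipy.spatial.transform import Rotation as R
    q=s['tcp_rot']; M=np.eye(4); M[:3,:3]=R.from_quat([q[1],q[2],q[3],q[0]]).as_matrix(); M[:3,3]=s['eef_pos']; return M
def w_from_c(n,s):
    c=arm.calibration(n)
    return T(s)@np.array(c['hand_eye']) if n=='wrist' else np.linalg.inv(np.array(c['camera_from_world']))
def px2w(n,s,u,v,z):
    f,cx,cy,c=K(n); return w_from_c(n,s)@np.array([(u-cx)/f*z,-(v-cy)/f*z,-z,1])
def ray(n,s,u,v,zw):
    M=w_from_c(n,s); f,cx,cy,c=K(n); d=M[:3,:3]@np.array([(u-cx)/f,-(v-cy)/f,-1]); return M[:3,3]+d*(zw-M[2,3])/d[2]
E
python3 - <<'E'
from h import *
np.set_printoptions(precision=2,suppress=True)
for n in ['scene','top','wrist']:
    c=arm.calibration(n); print(n,c)
    p,d,s=snap(n,n+'0.png')
    for t in ['pen_grip','red_pad','yellow_pad','blue_pad','board','seat','red_spool_mid','tape_mid','tweezers_b_mid']:
        try:
            for r in arm.recognise(n,t)[:4]:
                f,cx,cy,_=K(n); x=np.array(r['centre']); print(t,round(r['confidence'],2),(w_from_c(n,s)@np.append(x,1))[:3],'px',cx-f*x[0]/x[2],cy+f*x[1]/x[2])
        except Exception as e: print(t,e)
print(arm.sense())
E
```

```text
pics
scene {'fov_y': 47.90413113173298, 'cx': 282.2135632502423, 'cy': 211.95490789511618, 'camera_from_world': array([[    0.86,    -0.51,    -0.01,  -407.14],
       [    0.39,     0.65,     0.65,  -300.18],
       [   -0.32,    -0.56,     0.76, -1026.24],
       [    0.  ,     0.  ,     0.  ,     1.  ]])}
pen_grip 0.82 [453.64 161.64 104.81] px 242.1569694825667 191.22771730147346
pen_grip 0.69 [526.72 263.15  80.48] px 249.53133233739902 163.72374637886827
red_pad 0.4 [ 465.04 -127.72   18.25] px 307.3293328754645 293.46187011582856
yellow_pad 0.42 [460.35 -46.91  15.37] px 287.53964883073184 269.83447853934183
blue_pad 0.43 [493.37 -83.28  16.93] px 307.29985907880126 274.43953418836094
board 0.56 [479.39 -94.57  10.39] px 304.8131041618625 281.9923636548662
seat 0.65 [463.51 161.17  12.47] px 248.2481964538728 213.64753414742697
tape_mid 0.77 [454.09 345.39  17.97] px 215.08957258758414 171.7573463692475
tweezers_b_mid 0.7 [454.04 349.24  17.39] px 214.52111584455128 171.10241131454464
tweezers_b_mid 0.53 [ 468.6  -269.75    5.03] px 343.9910020126112 345.04962978645665
tweezer
[... 1165 characters left out ...]
': 69.68023968123751, 'cx': 276.4511440716782, 'cy': 207.5581234977027, 'hand_eye': array([[ 0.  ,  0.95,  0.31, 79.1 ],
       [ 1.  , -0.  ,  0.  ,  0.35],
       [ 0.  ,  0.31, -0.95, 28.32],
       [ 0.  ,  0.  ,  0.  ,  1.  ]])}
seat 0.8 [426.33 151.64  12.77] px 112.67503165144171 402.79370216830796
{'time': 1.5, 'joints': array([ 1.22,  0.05,  1.4 ,  0.  ,  1.69, -0.07]), 'joint_vel': array([-0.,  0., -0.,  0., -0., -0.]), 'tau': array([ -0.  , -38.15, -36.03,  -0.  ,   0.  ,   0.  ]), 'eef_pos': array([143.44, 505.02, 404.74]), 'tcp_rot': array([0.  , 0.14, 0.99, 0.  ]), 'contact_force': array([0.12, 0.59, 0.53]), 'ft_torque': array([ 0.02, -0.03,  0.02]), 'width': 85.20404862016471}
```

View pics/scene0.png

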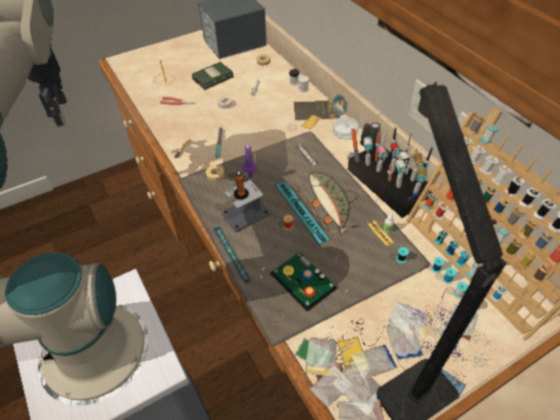

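View pics/top0.png

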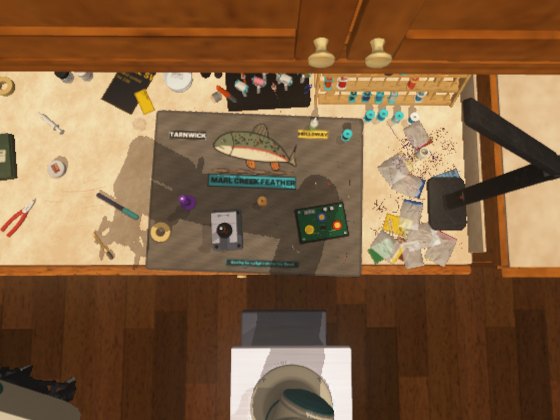

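```bash
python3 -c "
import cv2
a=cv2.imread('pics/scene0.png')[110:240,170:330];cv2.imwrite('pics/c1.png',cv2.resize(a,None,fx=4.8,fy=4.5,interpolation=2))"
```

```text
(no output)
```

View pics/c1.png

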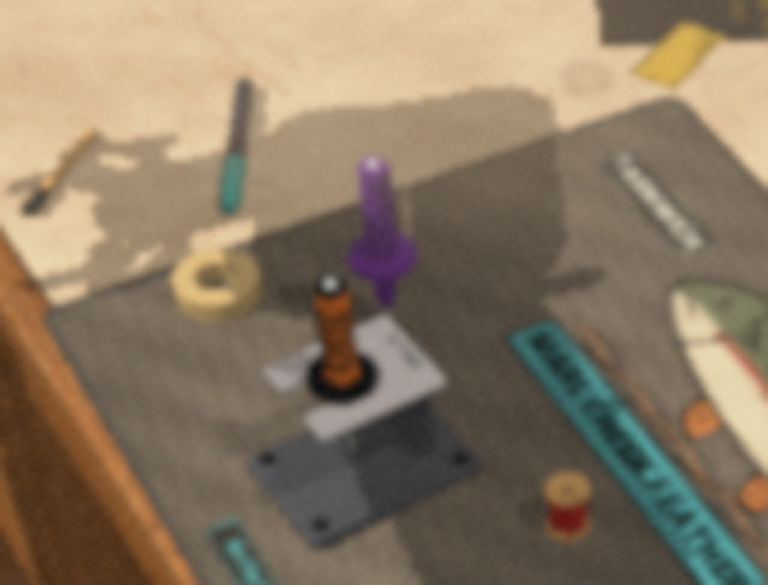

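Candidates for the pen: an orange pen with a black collar at scene px (241,185), sitting in the fork, and a purple look-alike with a purple collar at (249,163). The crop shows the orange/black one is the target. Next I move the wrist over it, squaring the tool to the world axes.

```bash
cat >> h.py <<'E'
def delta(target,yaw=180.):
    s=arm.sense(); M=T(s); from scipy.spatial.transform import Rotation as R
    a=np.radians(yaw); x=np.array([np.cos(a),np.sin(a),0]); z=np.array([0,0,-1.]); Rt=np.c_[x,np.cross(z,x),z]
    print('t',s['time'],'pos',s['eef_pos'],'shift',np.round(M[:3,:3].T@(np.array(target)-M[:3,3]),2),'rot',np.round(np.degrees(R.from_matrix(M[:3,:3].T@Rt).as_rotvec()),3),'w',round(s['width'],2),'F',np.round(s['contact_force'],2))
E
python3 - <<'E'
from h import *
delta([440,162,420])
E
```

```text
t 1.5 pos [143.44126616 505.0175368  404.73556194] shift [-379.   -248.93  -15.29] rot [ 7.0000e-03  1.0000e-03 -1.5858e+01] w 85.2 F [0.12 0.59 0.53]
```

```bash
python3 -m crank '-37.9 -24.9 -1.5 0 0 0 -1;-37.9 -24.9 -1.5 0 0 0 -1;-37.9 -24.9 -1.5 0 0 0 -1;-37.9 -24.9 -1.5 0 0 0 -1;-37.9 -24.9 -1.5 0 0 0 -1;-37.9 -24.9 -1.5 0 0 0 -1;-37.9 -24.9 -1.5 0 0 0 -1;-37.9 -24.9 -1.5 0 0 0 -1;-37.9 -24.9 -1.5 0 0 0 -1;-37.9 -24.9 -1.5 0 0 0 -1;0 0 0 0 0 -7.93 -1;0 0 0 0 0 -7.93 -1'
python3 -m crank '0 0 0 0 0 0 -1;0 0 0 0 0 0 -1'
python3 - <<'E'
from h import *
np.set_printoptions(precision=2,suppress=True)
delta([440,162,420])
p,d,s=snap('wrist','w1.png')
for t in ['pen_grip','pen_collar','seat']:
    for r in arm.recognise('wrist',t)[:4]:
        f,cx,cy,_=K('wrist'); x=np.array(r['centre']); print(t,round(r['confidence'],2),(w_from_c('wrist',s)@np.append(x,1))[:3],'px',cx-f*x[0]/x[2],cy+f*x[1]/x[2])
E
```

```text
time: 3.0
eef_pos: [440.3, 161.3, 419.6]
tcp_rot: [-0.0, -0.002, 1.0, 0.0]
contact_force: [-0.0, 0.1, -0.8]
width: 85.4
time: 3.25
eef_pos: [439.9, 162.0, 419.8]
tcp_rot: [0.0, 0.001, 1.0, 0.0]
contact_force: [-0.8, 0.7, 1.0]
width: 85.6
t 3.25 pos [439.9  162.03 419.77] shift [-0.1  -0.03 -0.23] rot [ 0.01  0.01 -0.14] w 85.57 F [-0.76  0.7   1.01]
pen_grip 0.95 [524.44 263.77  69.14] px 362.50605728831846 254.81224578463974
pen_grip 0.56 [450.89 168.04 108.38] px 282.4444990791667 205.7296423089774
pen_collar 0.92 [521.5  262.88  73.34] px 362.93259029467026 254.18439381019792
pen_collar 0.83 [447.31 168.94 104.17] px 283.2919439841483 201.01912358137096
seat 0.95 [436.3  173.45  89.86] px 287.44502725896723 186.73784914301376
```

View pics/w1.png

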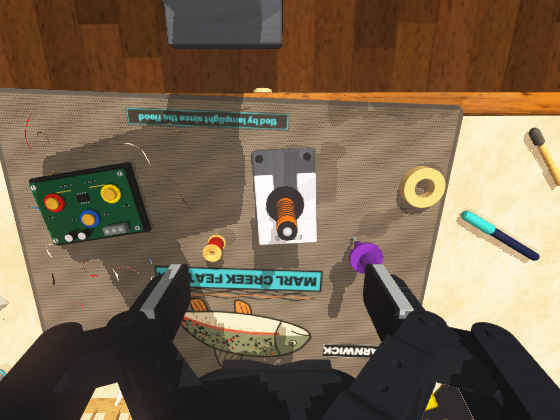

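```bash
python3 - <<'E'
import cv2
a=cv2.imread('pics/w1.png')
cv2.imwrite('pics/c2.png',cv2.resize(a[140:260,235:335],None,fx=6,fy=5,interpolation=2))
cv2.imwrite('pics/c3.png',cv2.resize(a[150:260,20:160],None,fx=5.5,fy=5,interpolation=2))
E
```

```text
(no output)
```

View pics/c2.png

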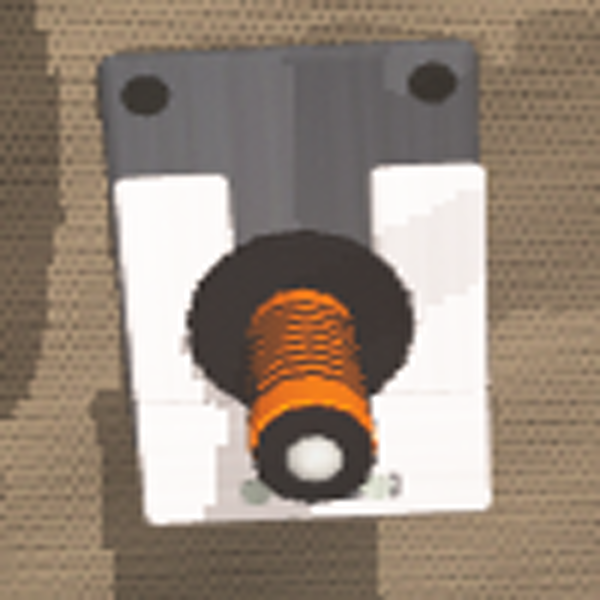

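View pics/c3.png

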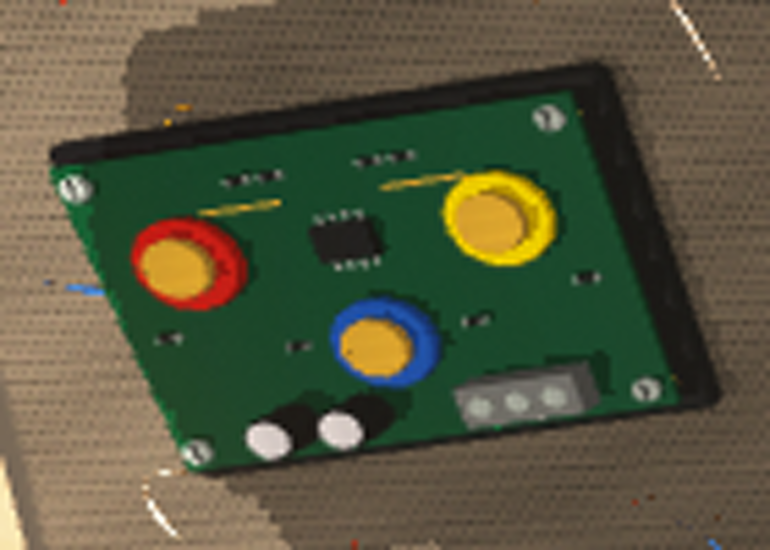

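```bash
python3 - <<'E'
from h import *
np.set_printoptions(precision=2,suppress=True)
s=arm.sense()
print(s['eef_pos'])
for n,u,v,z in [('cap',287.3,230.6,161),('col',285,204,91),('mL',254.2,175.6,85),('mR',315.7,173,85),('cL',259.7,244.6,85),('cR',317,241,85),('in',(235+225/6),175,85),('in',235+372/6,173.5,85),
 ('red',20+177/5.5,150+268/5,22),('yel',20+489/5.5,150+222/5,22),('blue',20+376/5.5,150+347/5,22)]: print(n,ray('wrist',s,u,v,z))
d=np.load('pics/w1.png.npy'); print(px2w('wrist',s,254+8,185,d[185,262]),px2w('wrist',s,310,185,d[185,310]),px2w('wrist',s,287,231,d[231,287]),px2w('wrist',s,52,204,d[204,52]))
E
```

```text
[439.91 162.03 419.72]
cap [455.6  171.13 161.  ]
col [454.47 171.05  91.  ]
mL [425.64 139.17  85.  ]
mR [422.92 202.54  85.  ]
cL [503.63 143.5   85.  ]
cR [499.25 207.03  85.  ]
in [425.01 158.06  85.  ]
in [423.44 183.3   85.  ]
red [ 475.44 -125.57   22.  ]
yel [463.21 -50.67  22.  ]
blue [497.02 -83.29  22.  ]
[435.25 147.15  86.43   1.  ] [434.96 196.81  87.63   1.  ] [453.66 170.68 166.56   1.  ] [ 474.8  -122.96   25.8     1.  ]
```

```bash
python3 - <<'E'
from h import *
for n,b in [('top',(180,270,190,250)),('scene',(205,285,160,230))]:
    a=cv2.imread(f'pics/{n}0.png')[b[2]:b[3],b[0]:b[1]]; cv2.imwrite(f'pics/z_{n}.png',cv2.resize(a,None,fx=8,fy=8,interpolation=2))
E
```

```text
(no output)
```

View pics/z_top.png

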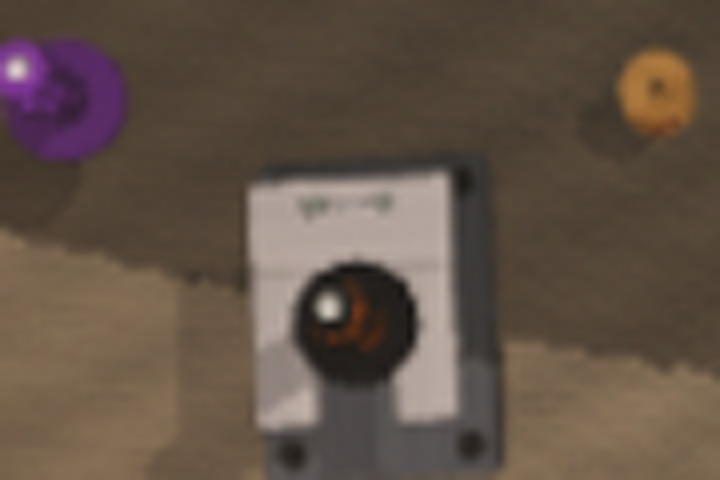

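View pics/z_scene.png

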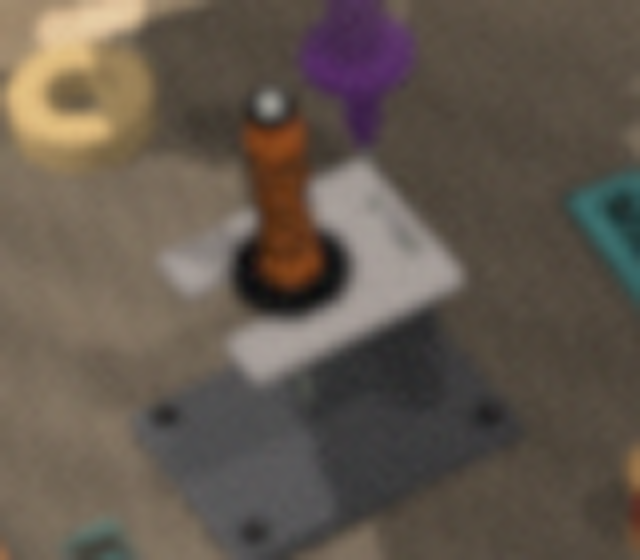

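```bash
python3 - <<'E'
from h import *
np.set_printoptions(precision=2,suppress=True)
s=arm.sense()
for n,u,v,z in [('top',221.4,228.8,161),('top',224.5,230.3,91),('scene',238.6,173.4,161),('scene',241.3,193.5,91)]: print(n,ray(n,s,u,v,z), np.load(f'pics/{n}0.png.npy')[int(v),int(u)])
E
```

```text
top [451.97 167.97 161.  ] 996.471
top [453.36 168.27  91.  ] 1006.99817
scene [453.06 169.7  161.  ] 1145.8745
scene [453.18 167.8   91.  ] 1187.5203
```

```bash
python3 -m crank '-6.8 3.7 20 0 0 0 -1;-6.8 3.8 20 0 0 0 -1;0 0 20 0 0 0 -1;0 0 0 0 0 0 -1'
python3 - <<'E'
from h import *
p,d,s=snap('wrist','w2.png'); print(s['eef_pos'])
E
```

```text
time: 3.95
eef_pos: [453.4, 169.4, 358.2]
tcp_rot: [-0.002, 0.0, 1.0, -0.0]
contact_force: [-0.3, 0.3, -0.1]
width: 85.3
[453.35558356 169.43057505 358.1858164 ]
```

View pics/w2.png

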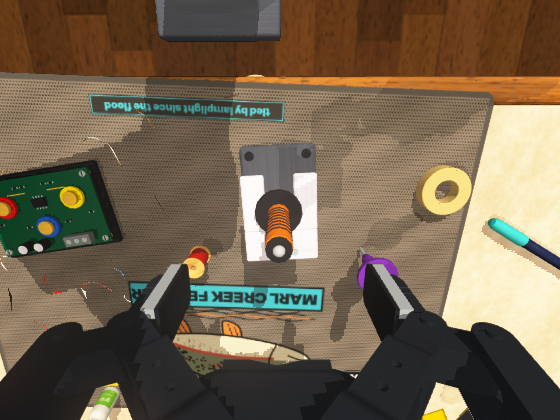

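```bash
python3 - <<'E'
from h import *
s=arm.sense(); print(ray('wrist',s,278.5,249.5,161),ray('wrist',s,278.5,209,91), np.load('pics/w2.png.npy')[249,278])
delta([454,170,283])
E
```

```text
[456.96508077 170.91007049 161.        ] [453.47903362 171.27734958  91.        ] 180.12257
t 4.0 pos [453.52645434 169.47170477 359.60213898] shift [-0.54  0.54 76.6 ] rot [-0.01  -0.053 -0.017] w 85.29 F [ 0.56  1.15 -0.34]
```

```bash
python3 -m crank '-1 1 25 0 0 0 -1;0 0 25 0 0 0 -1;0 0 20 0 0 0 -1;0 0 7 0 0 0 -1;0 0 0 0 0 0 -1;0 0 0 0 0 0 0.2;0 0 0 0 0 0 1;0 0 0 0 0 0 1;0 0 0 0 0 0 1;0 0 0 0 0 0 1;0 0 0 0 0 0 1' 45
python3 - <<'E'
from h import *
p,d,s=snap('wrist','w3.png'); print(s['eef_pos'],s['width'],s['contact_force'])
E
```

```text
time: 5.38
eef_pos: [454.7, 170.5, 283.1]
tcp_rot: [0.0, -0.0, 1.0, 0.0]
contact_force: [-0.5, 0.6, 2.8]
width: 16.9
[454.65536565 170.4870477  283.05330673] 16.90347313251558 [-0.54895021  0.58384681  2.81706163]
```

View pics/w3.png

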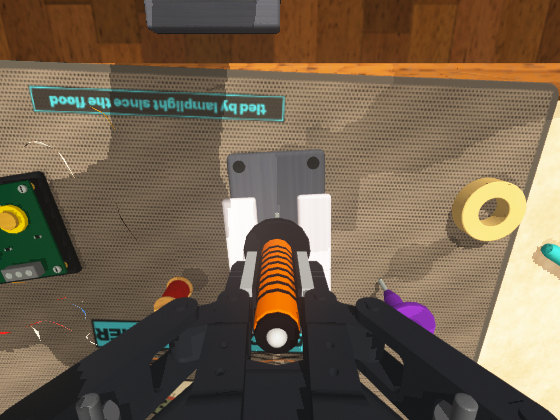

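```bash
python3 - <<'E'
from h import *
s=arm.sense(); print(ray('wrist',s,277,331,161),ray('wrist',s,277,242,91))
a=cv2.imread('pics/w3.png')[190:370,200:350]; cv2.imwrite('pics/c4.png',cv2.resize(a,None,fx=4,fy=3.3,interpolation=2))
E
```

```text
[454.9646182  170.99646761 161.        ] [450.29878035 171.06594478  91.        ]
```

View pics/c4.png

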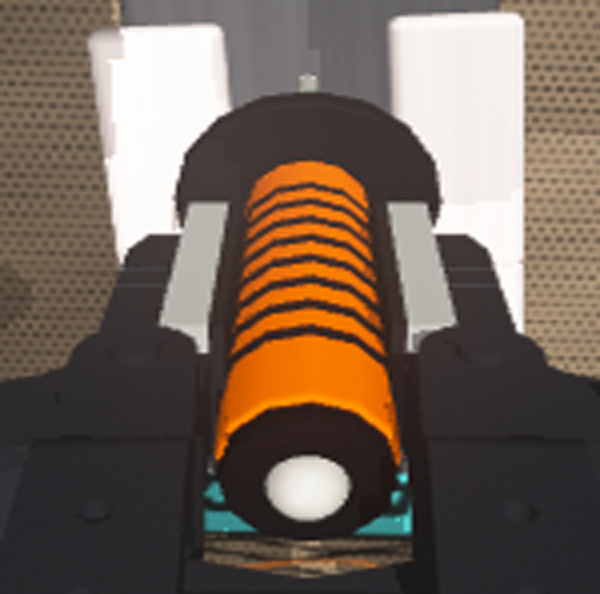

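```bash
python3 -m crank '0 0 -10 0 0 0 1;0 0 -20 0 0 0 1;0 0 -20 0 0 0 1;0 0 -20 0 0 0 1;0 0 -10 0 0 0 1'
python3 -m crank '-2 -20 0 0 0 0 1;-4 -36 0 0 0 0 1;-4 -36 0 0 0 0 1;-4 -36 0 0 0 0 1;-4 -36 0 0 0 0 1;-4 -36 0 0 0 0 1;-2 -36 0 0 0 0 1;-1 -20 0 0 0 0 1;0 0 0 0 0 0 1;0 0 0 0 0 0 1'
python3 - <<'E'
from h import *
p,d,s=snap('wrist','w4.png'); print(s['eef_pos'],s['width'],s['contact_force'])
p,d,s=snap('top','t4.png')
a=cv2.imread('pics/t4.png')[180:270,270:370]; cv2.imwrite('pics/c5.png',cv2.resize(a,None,fx=7,fy=6.5,interpolation=2))
E
```

```text
time: 6.05
eef_pos: [454.6, 170.4, 364.1]
tcp_rot: [0.001, 0.0, 1.0, 0.0]
contact_force: [-0.2, 0.7, -0.7]
width: 16.9
time: 7.3
eef_pos: [479.5, -85.1, 362.5]
tcp_rot: [-0.0, -0.0, 1.0, 0.0]
contact_force: [0.3, -0.1, -0.2]
width: 16.9
[479.545691   -85.07378498 362.46561746] 16.899094701728966 [ 0.33306197 -0.09218426 -0.19804431]
```

View pics/w4.png

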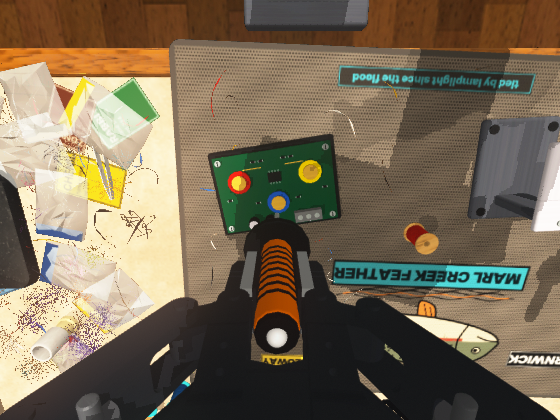

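```bash
python3 - <<'E'
from h import *
a=cv2.imread('pics/w4.png')[130:290,180:380]; cv2.imwrite('pics/c6.png',cv2.resize(a,None,fx=4,fy=3.75,interpolation=2))
a=cv2.imread('pics/top0.png')[195:250,285:355]; cv2.imwrite('pics/c7.png',cv2.resize(a,None,fx=10,fy=10,interpolation=2))
E
```

```text
(no output)
```

View pics/c6.png

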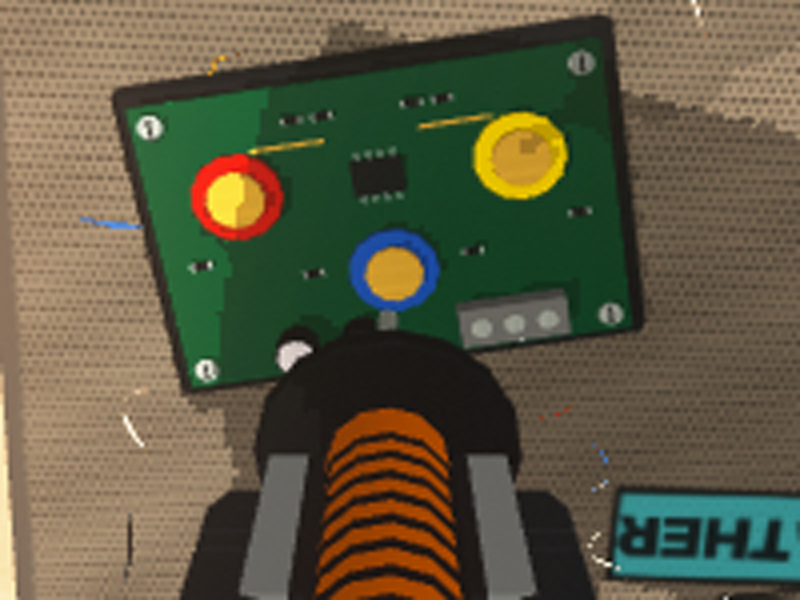

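View pics/c7.png

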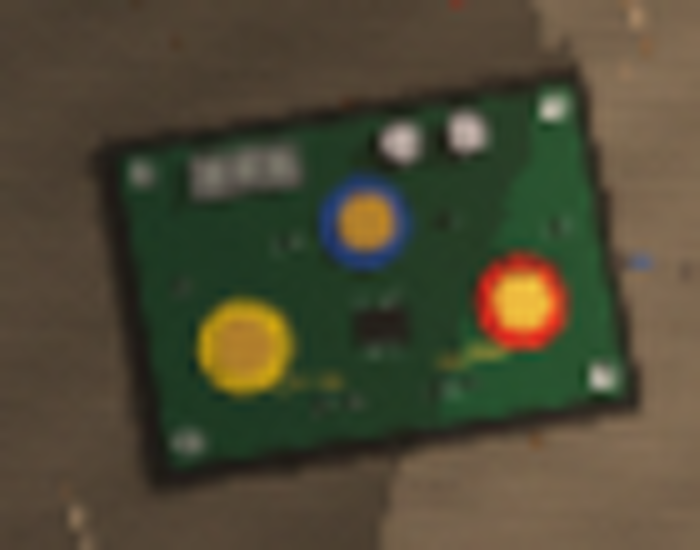

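```bash
python3 - <<'E'
from h import *
np.set_printoptions(precision=2,suppress=True)
s=arm.sense(); print(s['eef_pos'])
print('tip',ray('wrist',s,277,213,103))
P={}
for n,a,b in [('red',(239.25,183.1),(337.2,225.3)),('yel',(309.75,171.9),(309.3,229.7)),('blue',(278.5,202.5),(321.6,217.2))]:
    P[n]=[ray('wrist',s,*a,22)[:2],ray('top',s,*b,22)[:2]]; print(n,P[n])
# fit model: yaw+trans
L={'red':(-14,-38),'yel':(-14,38),'blue':(14,0)}
for k in (0,1):
    X=np.array([L[n] for n in L],float);Y=np.array([P[n][k] for n in L]); Xc=X-X.mean(0);Yc=Y-Y.mean(0)
    U,S,Vt=np.linalg.svd(Xc.T@Yc);R=(U@Vt).T; F=(R@Xc.T).T+Y.mean(0); print(dict(zip(L,F)),np.degrees(np.arctan2(R[1,0],R[0,0])))
E
```

```text
[479.58 -84.8  362.62]
tip [480.19 -84.13 103.  ]
red [array([ 474.62, -124.08]), array([ 471.94, -126.66])]
yel [array([462.47, -49.76]), array([460.01, -51.35])]
blue [array([496.06, -82.38]), array([493.79, -84.85])]
{'red': array([ 474.65, -124.42]), 'yel': array([462.37, -49.42]), 'blue': array([496.14, -82.39])} 9.299150949932653
{'red': array([ 471.92, -126.61]), 'yel': array([460.13, -51.53]), 'blue': array([493.68, -84.72])} 8.92336847028422
```

```bash
python3 -m crank '2 -13.7 0 0 0 0 1;2 -13.5 0 0 0 0 1;2.1 -13.5 0 0 0 0 1;0 0 15 0 0 0 1;0 0 20 0 0 0 1;0 0 15 0 0 0 1;0 0 10 0 0 0 1;0 0 0 0 0 0 1;0 0 0 0 0 0 1'
python3 - <<'E'
from h import *
p,d,s=snap('wrist','w5.png'); print(s['eef_pos'],s['width'],s['contact_force'])
p,d,s=snap('scene','s5.png')
a=cv2.imread('pics/w5.png')[130:290,180:380]; cv2.imwrite('pics/c8.png',cv2.resize(a,None,fx=4,fy=3.75,interpolation=2))
a=cv2.imread('pics/s5.png')[230:330,250:370]; cv2.imwrite('pics/c9.png',cv2.resize(a,None,fx=6,fy=6,interpolation=2))
E
```

```text
time: 8.52
eef_pos: [473.7, -126.2, 303.3]
tcp_rot: [0.001, -0.0, 1.0, -0.0]
contact_force: [-0.1, 0.2, -0.7]
width: 17.2
[ 473.68769634 -126.24614261  303.3174698 ] 17.172605924717157 [-0.14381926  0.15862257 -0.71926262]
```

View pics/c8.png

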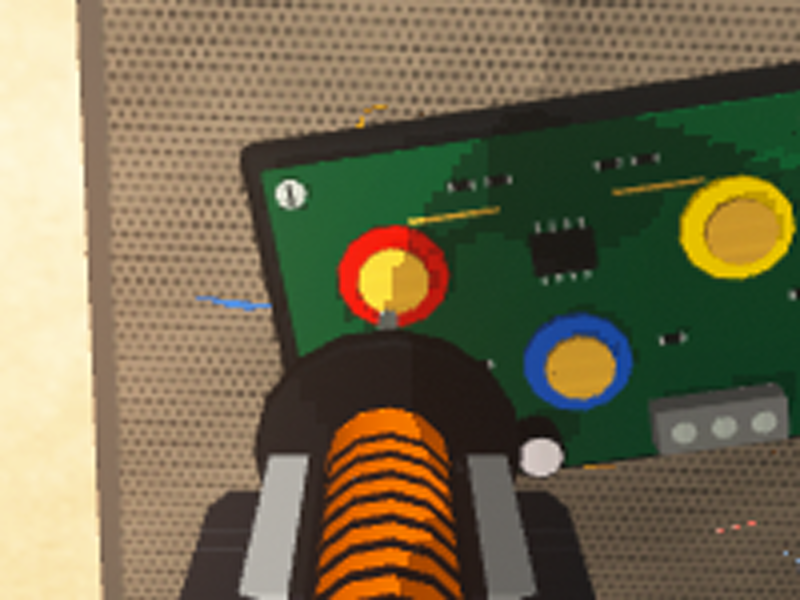

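View pics/c9.png

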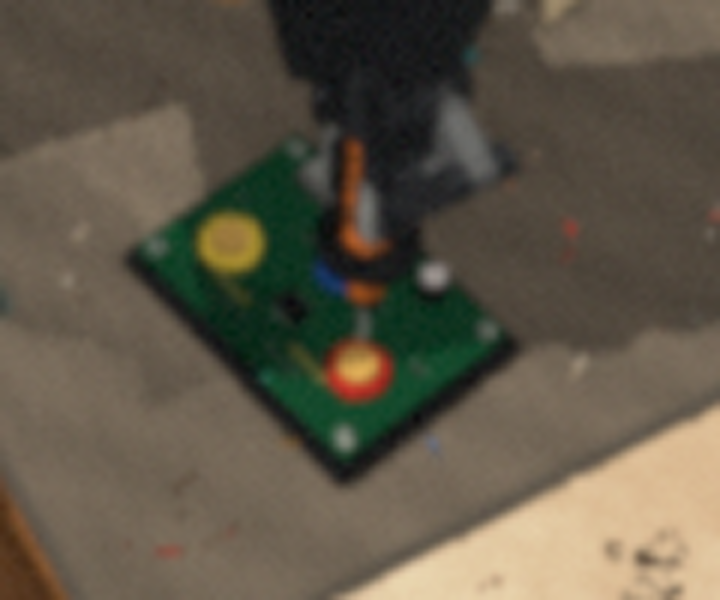

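```bash
python3 - <<'E'
from h import *
s=arm.sense(); print(s['eef_pos'],ray('wrist',s,278.5,204.7,22),ray('wrist',s,277,213,303.3-260))
d=np.load('pics/w5.png.npy'); print(px2w('wrist',s,277,204,d[204,277]),s['contact_force'])
E
```

```text
[ 473.65815408 -126.27483886  303.45773125] [ 474.51252007 -124.45450078   22.        ] [ 474.86696133 -125.78240007   43.3       ]
[ 473.29196735 -125.77582898   23.844057      1.        ] [-0.07644944  0.22313788 -0.96092722]
```

```bash
python3 -m crank '0 0.8 9 0 0 0 1;0 0 7 0 0 0 1;0 0 2 0 0 0 1;0 0 0 0 0 0 1;0 0 0 0 0 0 1'; python3 -m crank '0 0 2 0 0 0 1;0 0 1 0 0 0 1;0 0 0 0 0 0 1'; python3 -m crank '0 0 2 0 0 0 1;0 0 0 0 0 0 1'
```

```text
time: 9.25
eef_pos: [473.5, -125.5, 284.9]
tcp_rot: [0.0, -0.0, 1.0, -0.0]
contact_force: [0.8, -0.4, -0.5]
width: 17.1
time: 9.62
eef_pos: [473.5, -125.5, 281.8]
tcp_rot: [0.0, -0.0, 1.0, 0.0]
contact_force: [-0.2, -1.1, -0.1]
width: 16.9
time: 9.88
eef_pos: [473.5, -125.5, 279.7]
tcp_rot: [0.0, 0.0, 1.0, 0.0]
contact_force: [-0.1, 0.3, 1.1]
width: 17.2
```

```bash
python3 -m crank '0 0 1.5 0 0 0 1;0 0 0 0 0 0 1;0 0 0 0 0 0 1'; python3 -m crank '0 0 0 0 0 0 1'; python3 -m crank '0 0 0 0 0 0 1;0 0 0 0 0 0 1'
python3 - <<'E'
from h import *
p,d,s=snap('wrist','w6.png'); print(s['eef_pos'],s['width'],s['contact_force'])
a=cv2.imread('pics/w6.png')[130:290,180:380]; cv2.imwrite('pics/c10.png',cv2.resize(a,None,fx=4,fy=3.75,interpolation=2))
E
```

```text
time: 10.25
eef_pos: [473.5, -125.5, 278.3]
tcp_rot: [0.0, 0.0, 1.0, 0.0]
contact_force: [-1.0, 0.6, 1.9]
width: 17.0
time: 10.38
eef_pos: [473.5, -125.5, 278.3]
tcp_rot: [0.0, -0.0, 1.0, 0.0]
contact_force: [-0.8, 0.0, 1.7]
width: 16.9
time: 10.62
eef_pos: [473.5, -125.5, 278.2]
tcp_rot: [0.0, 0.0, 1.0, 0.0]
contact_force: [-0.3, -0.0, 1.6]
width: 17.1
[ 473.49916854 -125.46645113  278.23666442] 17.088681567902896 [-0.27534003 -0.04481243  1.55385928]
```

View pics/c10.png

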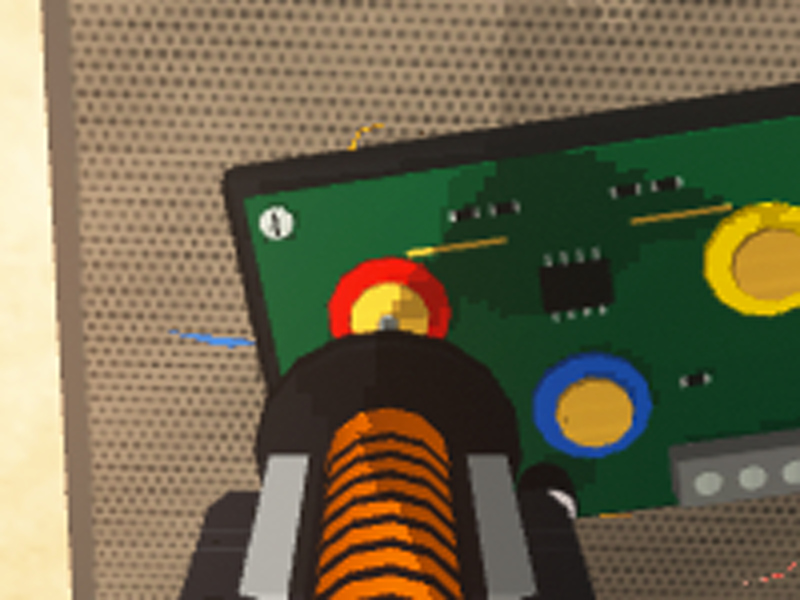

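```bash
python3 -m crank '0 0 -8 0 0 0 1;0 0 -11 0 0 0 1;2 15 0 0 0 0 1;4 22 0 0 0 0 1;4 22 0 0 0 0 1;2.2 16 0 0 0 0 1;0 0 0 0 0 0 1;0 0 7 0 0 0 1;0 0 0 0 0 0 1;0 0 0 0 0 0 1'
python3 - <<'E'
from h import *
p,d,s=snap('wrist','w7.png'); print(s['eef_pos'],s['width'],s['contact_force'])
a=cv2.imread('pics/w7.png')[130:290,180:380]; cv2.imwrite('pics/c11.png',cv2.resize(a,None,fx=4,fy=3.75,interpolation=2))
E
```

```text
time: 11.92
eef_pos: [461.3, -50.9, 290.0]
tcp_rot: [-0.0, 0.0, 1.0, 0.0]
contact_force: [-0.1, -0.2, 0.0]
width: 16.9
[461.3158529  -50.88204826 290.00394319] 16.873686056941985 [-0.07104443 -0.23315941  0.01747346]
```

View pics/c11.png

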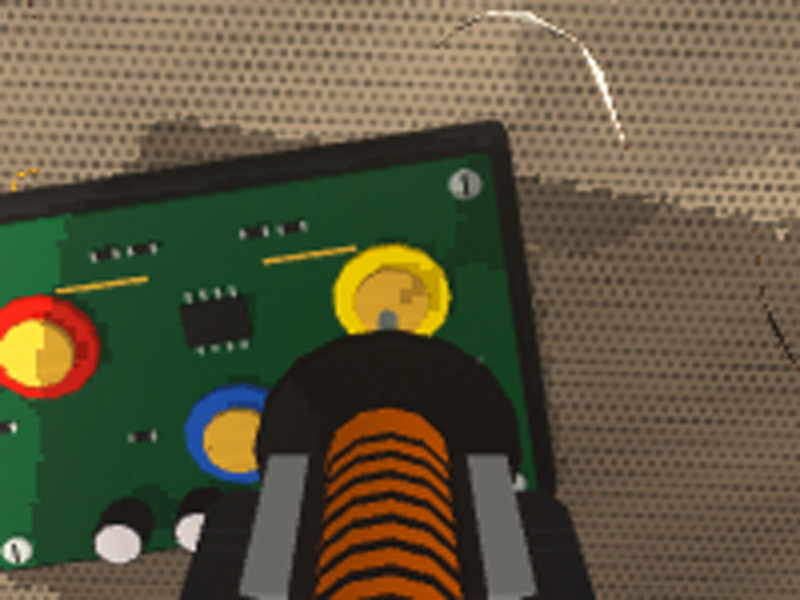

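```bash
python3 -m crank '0 0.7 5 0 0 0 1;0 0 2.5 0 0 0 1;0 0 2.2 0 0 0 1;0 0 2 0 0 0 1;0 0 0 0 0 0 1;0 0 0 0 0 0 1;0 0 0 0 0 0 1'; python3 -m crank '0 0 0 0 0 0 1'; python3 -m crank '0 0 0 0 0 0 1;0 0 0 0 0 0 1'
python3 - <<'E'
from h import *
p,d,s=snap('wrist','w8.png'); print(s['eef_pos'],s['width'],s['contact_force'])
a=cv2.imread('pics/w8.png')[130:290,180:380]; cv2.imwrite('pics/c12.png',cv2.resize(a,None,fx=4,fy=3.75,interpolation=2))
E
```

```text
time: 12.85
eef_pos: [461.3, -49.8, 278.6]
tcp_rot: [0.0, 0.0, 1.0, 0.0]
contact_force: [-0.5, -0.6, 1.3]
width: 16.8
time: 12.98
eef_pos: [461.3, -49.8, 278.6]
tcp_rot: [0.0, 0.0, 1.0, 0.0]
contact_force: [-1.3, -0.1, 1.5]
width: 17.2
time: 13.22
eef_pos: [461.3, -49.8, 278.5]
tcp_rot: [0.0, -0.0, 1.0, 0.0]
contact_force: [-0.7, 0.2, 1.7]
width: 16.8
[461.28812357 -49.75866364 278.50127317] 16.80754882926215 [-0.72095878  0.17776985  1.6692303 ]
```

View pics/c12.png

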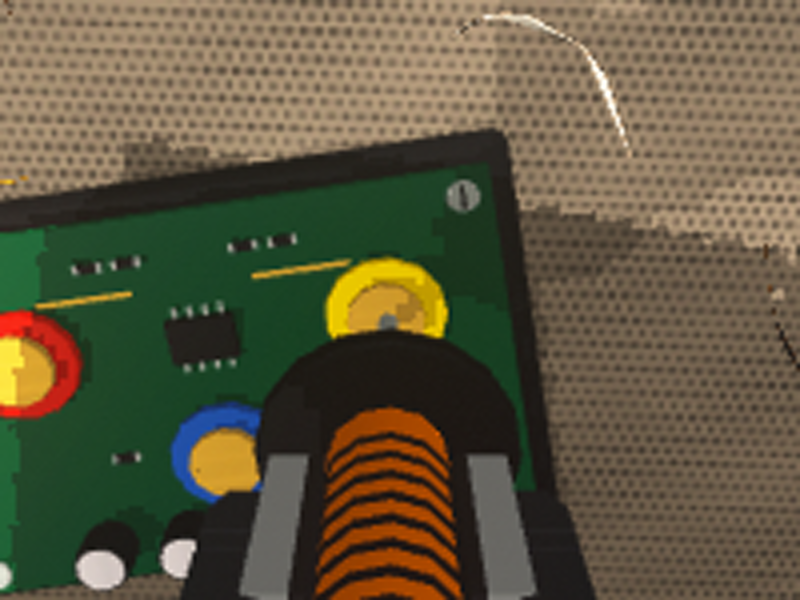

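```bash
python3 -m crank '0 0 -8 0 0 0 1;0 0 -11 0 0 0 1;-8 -8 0 0 0 0 1;-13 -13 0 0 0 0 1;-12.7 -12 0 0 0 0 1;0 0 0 0 0 0 1;0 0 7 0 0 0 1;0 0 0 0 0 0 1;0 0 0 0 0 0 1'
python3 - <<'E'
from h import *
p,d,s=snap('wrist','w9.png'); print(s['eef_pos'],s['width'],s['contact_force'])
a=cv2.imread('pics/w9.png')[130:290,180:380]; cv2.imwrite('pics/c13.png',cv2.resize(a,None,fx=4,fy=3.75,interpolation=2))
E
```

```text
time: 14.4
eef_pos: [494.8, -82.5, 290.4]
tcp_rot: [-0.0, -0.0, 1.0, 0.0]
contact_force: [0.6, -0.1, -0.0]
width: 17.0
[494.79041194 -82.49133976 290.42684204] 17.032593515541805 [ 0.56422886 -0.05248211 -0.00462779]
```

View pics/c13.png

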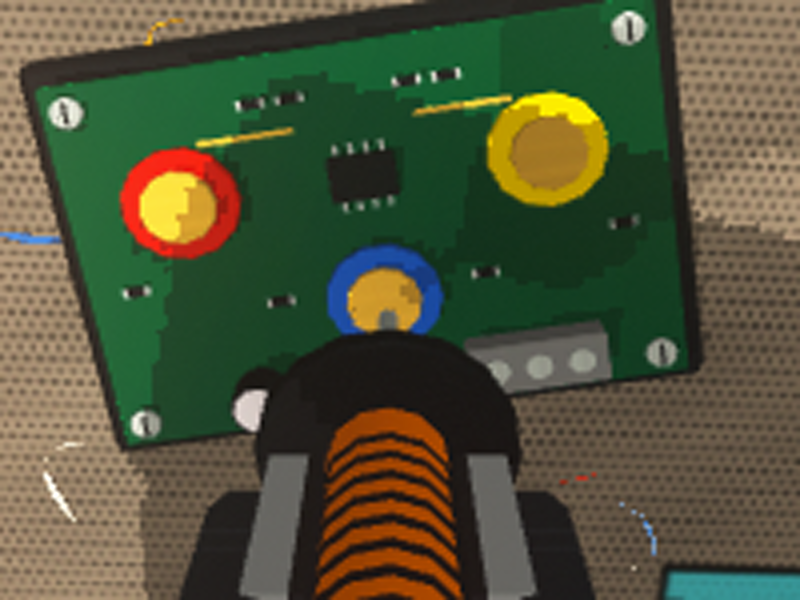

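```bash
python3 -m crank '0 -0.5 5 0 0 0 1;0 0 2.6 0 0 0 1;0 0 2.4 0 0 0 1;0 0 2 0 0 0 1;0 0 0 0 0 0 1;0 0 0 0 0 0 1;0 0 0 0 0 0 1'; python3 -m crank '0 0 0 0 0 0 1'; python3 -m crank '0 0 0 0 0 0 1;0 0 0 0 0 0 1'
python3 - <<'E'
from h import *
p,d,s=snap('wrist','w10.png'); print(s['eef_pos'],s['width'],s['contact_force'])
a=cv2.imread('pics/w10.png')[130:290,180:380]; cv2.imwrite('pics/c14.png',cv2.resize(a,None,fx=4,fy=3.75,interpolation=2))
E
```

```text
time: 15.32
eef_pos: [495.0, -83.2, 278.6]
tcp_rot: [0.0, -0.0, 1.0, 0.0]
contact_force: [-0.2, 0.0, 1.1]
width: 16.7
time: 15.45
eef_pos: [495.0, -83.3, 278.6]
tcp_rot: [0.0, 0.0, 1.0, 0.0]
contact_force: [-0.4, -1.0, 0.9]
width: 16.9
time: 15.7
eef_pos: [495.0, -83.3, 278.5]
tcp_rot: [0.0, -0.0, 1.0, 0.0]
contact_force: [-0.0, 0.2, 2.3]
width: 16.9
[494.99369848 -83.25018884 278.4946786 ] 16.886425187391712 [-0.00727753  0.19655528  2.27547282]
```

View pics/c14.png

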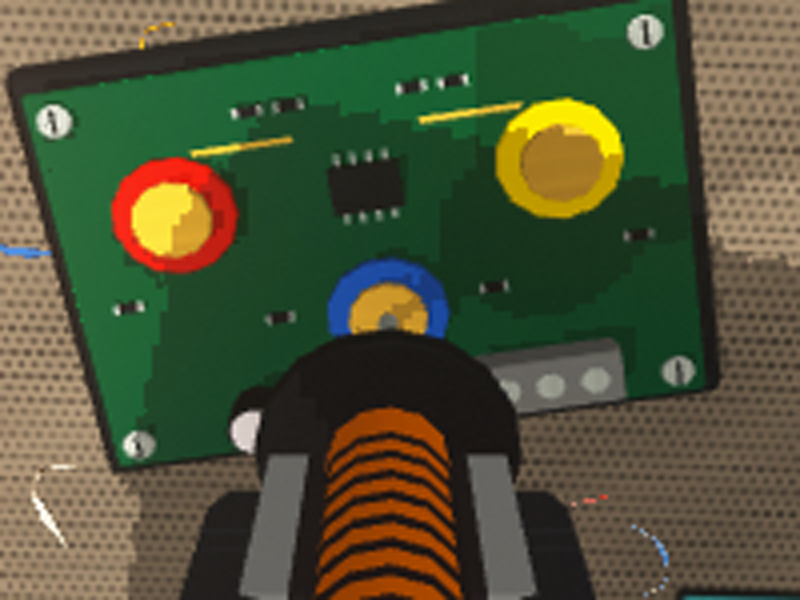

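```bash
python3 -m crank '0 0 -10 0 0 0 1;0 0 -20 0 0 0 1;0 0 -20 0 0 0 1;0 0 -20 0 0 0 1;0 0 -15 0 0 0 1'
python3 -m crank '3.3 20 0 0 0 0 1;6 36 0 0 0 0 1;6 36 0 0 0 0 1;6 36 0 0 0 0 1;6 36 0 0 0 0 1;6 36 0 0 0 0 1;4 34 0 0 0 0 1;3 20 0 0 0 0 1;0 0 0 0 0 0 1;0 0 0 0 0 0 1'
python3 - <<'E'
from h import *
p,d,s=snap('wrist','w11.png'); print(s['eef_pos'],s['width'],s['contact_force'])
a=cv2.imread('pics/w11.png')[130:290,180:380]; cv2.imwrite('pics/c15.png',cv2.resize(a,None,fx=4,fy=3.75,interpolation=2))
E
```

```text
time: 16.38
eef_pos: [495.0, -83.3, 364.7]
tcp_rot: [0.0, -0.0, 1.0, -0.0]
contact_force: [0.4, 0.0, -0.6]
width: 16.6
time: 17.62
eef_pos: [454.8, 170.3, 363.5]
tcp_rot: [-0.0, 0.0, 1.0, -0.0]
contact_force: [-0.2, -0.6, -1.2]
width: 16.8
[454.75627517 170.28261894 363.49312889] 16.75120061350026 [-0.21122963 -0.584512   -1.16054022]
```

View pics/c15.png

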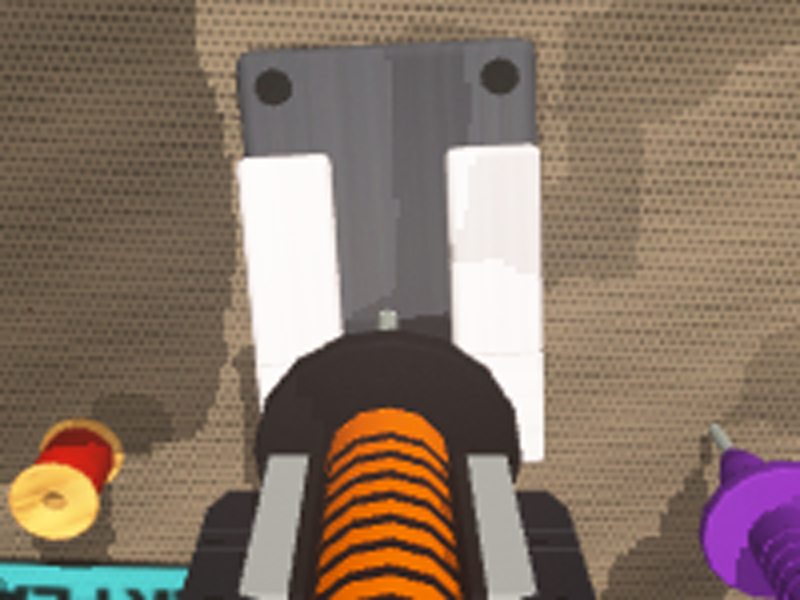

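```bash
python3 - <<'E'
from h import *
np.set_printoptions(precision=2,suppress=True)
s=arm.sense(); print(s['eef_pos'])
m=ray('wrist',s,277.25,170.4,85);g=ray('wrist',s,279.25,218,85); tip=ray('wrist',s,277,213.5,103.5)
u=(g-m)/np.linalg.norm(g-m); print(m,g,u,'tip',tip,'seat',m+34*u)
for a in [(239,157),(540,146),(329,155),(449,148)]: print(ray('wrist',s,180+a[0]/4,130+a[1]/3.75,85))
E
```

```text
[454.81 170.1  363.53]
[424.2  170.85  85.  ] [466.63 172.64  85.  ] [1.   0.04 0.  ] tip [456.02 170.64 103.5 ] seat [458.17 172.29  85.  ]
[425.44 139.36  85.  ]
[422.96 202.45  85.  ]
[424.99 158.27  85.  ]
[423.41 183.42  85.  ]
```

```bash
python3 - <<'E'
from h import *
np.set_printoptions(precision=2,suppress=True)
s=arm.sense()
q=[ray('top',s,*p,85) for p in [(211,212.75),(236.5,211.25),(212.75,243.5),(237.1,241.9)]]
c=(q[0]+q[1])/2;m=(q[2]+q[3])/2;u=(c-m)/np.linalg.norm(c-m);print(q,np.linalg.norm(c-m),m+34*u,c-42*u)
E
```

```text
[array([498.33, 203.73,  85.  ]), array([502.27, 139.2 ,  85.  ]), array([420.5 , 197.95,  85.  ]), array([424.54, 136.83,  85.  ])] 77.8937550181641 [456.47 169.17  85.  ] [458.36 169.27  85.  ]
```

```bash
python3 -m crank '-2.4 1.4 0 0 0 0 1;0 0 15 0 0 0 1;0 0 20 0 0 0 1;0 0 20 0 0 0 1;0 0 15 0 0 0 1;0 0 7 0 0 0 1;0 0 2 0 0 0 1;0 0 0 0 0 0 1;0 0 0 0 0 0 1'
python3 - <<'E'
from h import *
p,d,s=snap('wrist','w12.png'); print(s['eef_pos'],s['width'],s['contact_force'])
snap('scene','s12.png')
a=cv2.imread('pics/w12.png')[170:370,180:380]; cv2.imwrite('pics/c16.png',cv2.resize(a,None,fx=3,fy=3,interpolation=2))
a=cv2.imread('pics/s12.png')[160:230,205:285]; cv2.imwrite('pics/c17.png',cv2.resize(a,None,fx=8,fy=8,interpolation=2))
E
```

```text
time: 18.8
eef_pos: [457.2, 172.2, 285.2]
tcp_rot: [0.001, -0.0, 1.0, 0.0]
contact_force: [-0.3, -0.3, -1.0]
width: 17.2
[457.237421   172.20863409 285.17459858] 17.16509514729403 [-0.28676607 -0.29774784 -0.96984279]
```

View pics/c16.png

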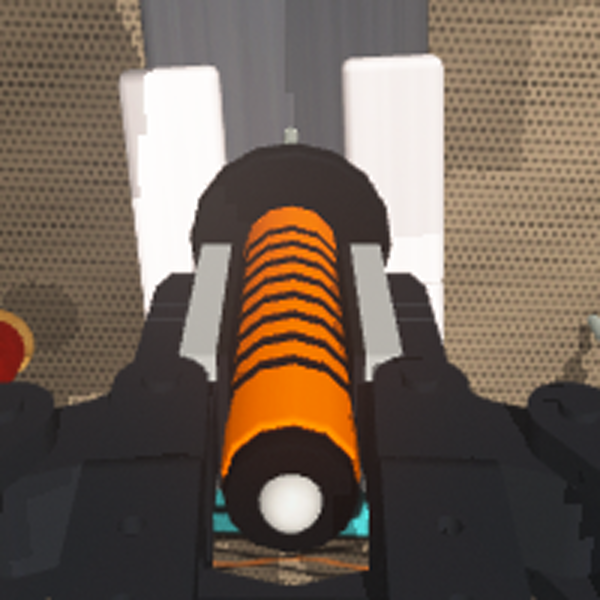

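View pics/c17.png

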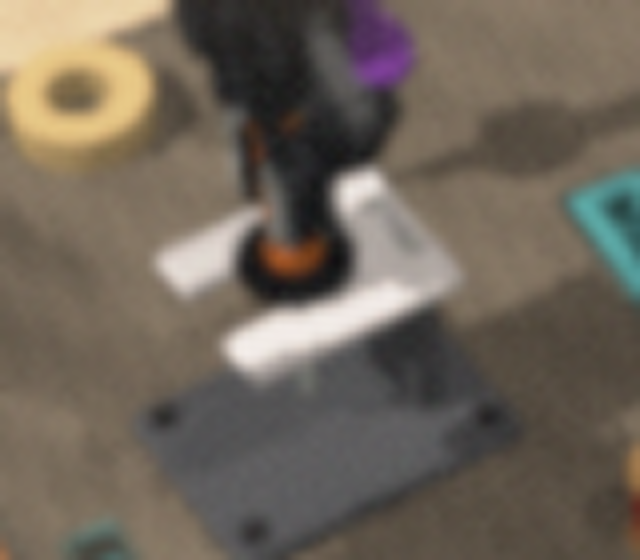

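```bash
python3 -m crank '0 0 1.2 0 0 0 1;0 0 0.8 0 0 0 1;0 0 0 0 0 0 1;0 0 0 0 0 0 1'; python3 -m crank '0 0 0 0 0 0 1'
```

```text
time: 19.4
eef_pos: [457.1, 172.2, 283.0]
tcp_rot: [0.0, -0.0, 1.0, 0.0]
contact_force: [-2.1, -1.1, 4.8]
width: 16.9
time: 19.52
eef_pos: [457.1, 172.2, 283.0]
tcp_rot: [0.0, -0.0, 1.0, 0.0]
contact_force: [-2.9, -1.2, 5.7]
width: 16.8
```

```bash
python3 -m crank '0 0 -0.3 0 0 0 1;0 0 0 0 0 0 0.55;0 0 0 0 0 0 0.5;0 0 0 0 0 0 0.4;0 0 0 0 0 0 0.1;0 0 0 0 0 0 -0.5;0 0 0 0 0 0 -1;0 0 0 0 0 0 -1;0 0 0 0 0 0 -1;0 0 0 0 0 0 -1'
python3 - <<'E'
from h import *
p,d,s=snap('wrist','w13.png'); print(s['eef_pos'],s['width'],s['contact_force'])
E
```

```text
time: 20.78
eef_pos: [457.1, 172.2, 282.8]
tcp_rot: [0.0, 0.0, 1.0, 0.0]
contact_force: [-1.1, -0.4, -0.2]
width: 85.3
[457.0755125  172.15108422 282.81351752] 85.27433078867294 [-1.08555741 -0.35696153 -0.17202192]
```

View pics/w13.png

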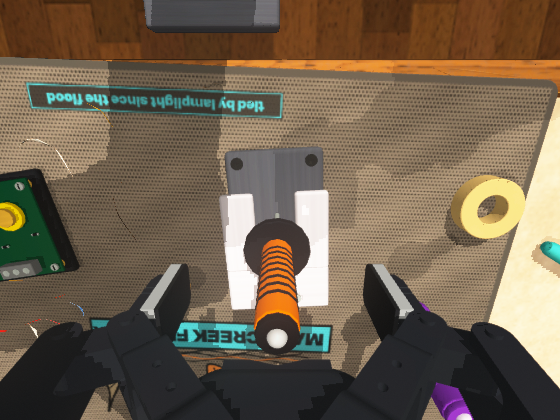

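```bash
python3 -m crank '0 0 -15 0 0 0 -1;0 0 -30 0 0 0 -1;0 0 -40 0 0 0 -1;0 0 -40 0 0 0 -1;0 0 -15 0 0 0 -1;0 0 0 0 0 0 -1;0 0 0 0 0 0 -1'
python3 - <<'E'
from h import *
np.set_printoptions(precision=2,suppress=True)
p,d,s=snap('wrist','w14.png'); print(s['eef_pos'],s['width'],s['contact_force'])
snap('scene','s14.png')
a=cv2.imread('pics/s14.png')[160:230,205:285]; cv2.imwrite('pics/c18.png',cv2.resize(a,None,fx=8,fy=8,interpolation=2))
a=cv2.imread('pics/w14.png')[130:290,180:380]; cv2.imwrite('pics/c19.png',cv2.resize(a,None,fx=4,fy=3.75,interpolation=2))
E
```

```text
time: 21.7
eef_pos: [457.0, 172.1, 421.0]
tcp_rot: [-0.001, -0.0, 1.0, -0.0]
contact_force: [0.6, 0.4, -0.4]
width: 85.5
[457.04 172.12 420.99] 85.45344711607534 [ 0.64  0.41 -0.45]
```

View pics/c18.png

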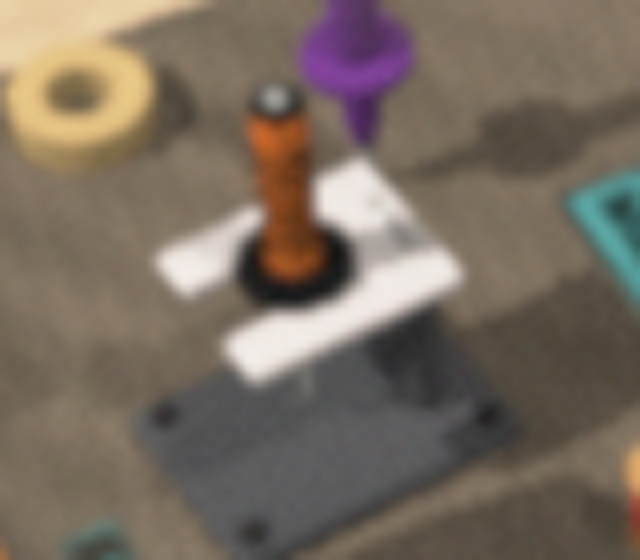

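View pics/c19.png

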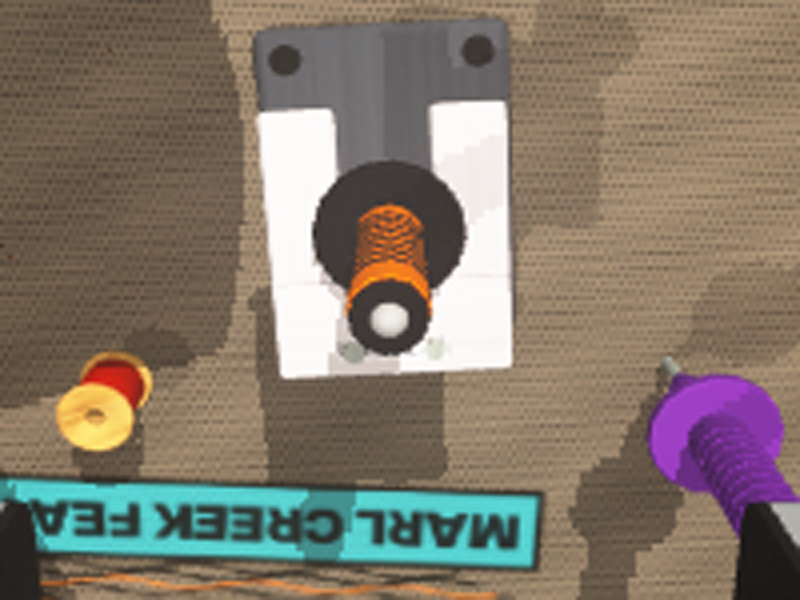

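View pics/s14.png

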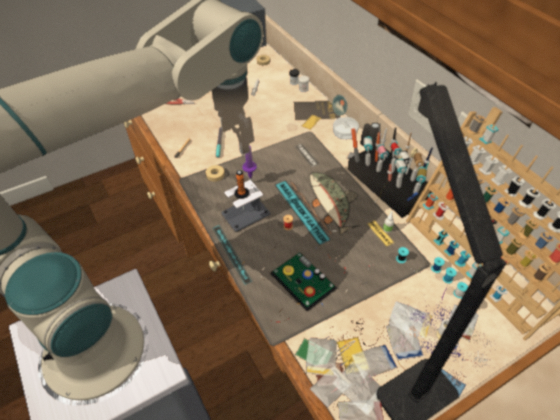

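The pen hangs upright with its collar on both prongs, at scene px (242,187). The spool (288,221), tape (215,172) and purple pen (249,160) are where they were.

```bash
python3 -c "
from cell import arm
print(arm.close_job(), arm.sense()['time'])"
```

```text
the job is handed in; nothing more can be done
the job is handed in; nothing more can be done
```

I took the orange pen, with its black collar, from the fork and touched its needle to the red, then the yellow, then the blue test point. I then hung it back in the fork, let go, raised the gripper clear and handed the job in at about 21.7 s.

- **Touches:** each was held for about 0.7 s or a little more. I worked out roughly 3.5 mm of needle travel from the arm's height. The force suggested a little less, about 2–3 N after allowing for the pen's weight, but its noise is about 1 N. Both are short of the 8 mm stop. The close-ups show the needle on the gold disc at all three points.
- **Return:** the last wrist and scene pictures show the pen upright, collar flat on both prongs, with the gripper open and well above it. I lowered it about 2.5 mm further into the fork and 1.5 mm to one side of where I had gripped it, because the pictures put it slightly short of the seat to begin with.
- **Disagreement:** the wrist and top cameras differed by 2–3 mm throughout. I used positions between the two and checked each against a close-up.
- **Bystanders:** the spool, tape roll and purple look-alike looked unmoved in the last pictures. I never worked near the tweezers and did not measure them again at the end.

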